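# Clamp a sample cartridge with the ratchet clamp

## Robot

A 6-joint arm with a two-finger parallel gripper is mounted at the origin on the work surface. World frame = base frame: x ahead of the robot, y to its left, z up, the work surface at z = 0. Lengths are in m, angles in rad, forces in N, time in s.
With the tool pointing down it reaches from about 0.35 to 0.975 m from the base axis. Payload 4.9 kg.
Tool frame: the origin (TCP) lies midway between the tips of the shut fingers; the grasp point (between the pads) lies 19 mm behind it; z points along the fingers, y is the line along which they close (so a half turn about z gives the same grasp; the last joint's range is limited). The gripper opens to 85 mm and grips with 20 to 120 N. Pads are 22 mm wide; open, the fingers measure 114 mm over their backs; the gripper's body (76 mm by 85 mm) begins 54 mm behind the grasp point. The pads swing forward as they close: fully open they stand 13 mm farther back than shut.
Start: joints at [-1.414, 0.053, 1.613, -0, 1.476, -0.119], TCP at [0.17, -0.601, 0.204] pointing down, gripper open.
Joint ranges: [-3.01, 3.01], [-1.01, 2.22], [0.06, 2.58], [-1.02, 4.17], [0.09, 2.62], [-3.14, 3.14]. Speed limits (rad/s): [2.57, 2.57, 3.14, 3.14, 3.14, 3.14].

## Interface

Orientations are given as a unit quaternion [w, x, y, z].
In Python, from plant import manip gives the robot as it stands.
- The arm moves only by the tool move_arm, never from a script. Its argument "increments" is one flat list of numbers, 5 for each row, row after row: the shift along the tool's x, y, z in mm, then the turn about the tool's z in rad, then the opening, from 0 (shut) to 1 (fully open). In form: [tx, ty, tz, spin, jaw, tx, ty, tz, spin, jaw, ...]. A call has 1 to 8 rows; each row shifts and turns the commanded pose from where the row before left it, along the tool's axes as they then stand; what a row does not reach is not made up. A row lasts 1/12 s, in which the tool goes at most 41.7 mm and 7.16 degrees, less where a joint would pass 70% of its speed; a pose out of reach is approached as far as the arm can. A call with a gripper value outside its range is refused whole. The fingers move at their own pace and stop on an object; the grip force is fixed at half the most. Time passes only in rows, so rows that do not move let the fingers close. It gives the time, the measured TCP pose, the force, the opening and the grip force at its end, in the units of the state.
- manip.state(): the state, without advancing time (a new reading comes with each control period).
- manip.grab_frame(name): name is "scene" or "side" or "wrist"; returns a dict with "image" (420x560x3 uint8, blue, green, red), "fov_y" (degrees; the focal length in pixels is half the picture's height over the tangent of half this angle, whatever the lens; pixels are square), "cx", "cy" (the principal point, pixels), "k1" (the pictures are not rectified: a ray, as slopes to the right and down, at radius r is drawn at 1 + k1 r^2 times it, then the intrinsics apply), "eye" and "rotation" of the camera in the world; the wrist camera has in their place "T_tool_cam" (4x4, takes a point from camera to tool coordinates, whose origin is the TCP and whose axes are the flange's). Camera axes: x right, y down, z forward; pixel columns grow to the right and rows downward; lengths in m; the calibration is good to about 2 mm. A picture is of the moment at which its call begins: read the wrist's pose just before it. There is no depth.
- manip.job_done(): hands the job in; it is judged then, once.
The state is a dict: "time": time; "joint_pos": joint angles; "joint_vel": joint speeds; "joint_efforts": joint torques, N m; "tool_pos": TCP position; "tool_rot": TCP orientation; "contact_force": force on the tool from outside, world axes, zero at the start; "ft_torque": the same for the moment, N m; "gripper_width": opening from 0.0 (shut) to 1.0 (fully open); "grasp_force": force on a finger pad.
Only numpy, scipy, OpenCV 4.12 (cv2) and the standard library are available. Lean on these libraries where they do the work, as an engineer would, in place of code of your own. Each camera call takes 0.05 s, during which the arm holds its last target. There are 200 camera calls.

## Task

Lay the orange-banded cartridge lengthways in the two blue V-blocks of the ratchet clamp, between the black nozzle seal and the red pad, set down without dropping it, and let go. Then flick the yellow sprung pawl off the ratchet wheel so that it stays off, and ease the drum back by its black knob, slowly, until the red pad has slid the cartridge right up against the nozzle seal and its spring is squeezed about half-way, never fully in; let go there. Leave the other things on the bench where they are.

Things in the scene. Friction and masses are not known exactly. Their poses are not given: they have to be found in the camera images.
- cartridge: Sample cartridge to clamp: aluminium cylinder 150 mm long, 44 mm diameter, about 0.3 kg, blue caps at both ends (alike: either way round is right), orange band round the middle. Origin at its centre, y axis along its length. Starts lying level in the grey dock, centre 26 mm above the table.
- dock: Low grey plastic dock fixed to the bench: plate 75 x 160 x 4 mm; four chocks up to 14 mm above the table, 40 to 70 mm either side of the middle along y, stop the cartridge rolling; its middle is free for fingers. Origin under its centre, y axis along the cartridge.
- unit: The ratchet clamp unit, fixed to the bench: aluminium base plates 10 mm thick carrying, along y, the dark nozzle block (to y = -122 mm), V-blocks, red pad and dark shoe, then the drum. Origin on the table under the middle of the cradle. Cradle, nozzle block and shoe are nowhere taller than 74 mm.
- cradle (a point): Where the cartridge's centre lies when cradled midway between the two blue V-blocks, 52 mm above the table; y axis along the cartridge, from nozzle seal to red pad; z up. V-blocks (90 degree grooves, 16 mm thick, 66 mm wide, tops 50 mm above the table) at y = -45 and +45 mm, 74 mm clear between them for fingers. Free space for the cartridge: y from -92 mm (seal) to the pad, at +90 to +94 mm.
- nozzle (a point): Centre of the face of the black nozzle seal (30 mm disc), 52 mm above the table; same axes as cradle. A cartridge home against it has its centre at y = +75 mm from this point. Sliding it along the grooves takes a few newtons.
- pad_face (a point): Centre of the front face of the red sprung pad (34 mm disc) on the sliding shoe, 52 mm above the table, at y = +94 mm from cradle when the drum is fully wound. It travels to -y of the unit, 30 mm per radian of the drum. Same axes as cradle.
- pad (a joint): How far the red pad is pressed in on its spring, m: 0 = out, 0.012 = fully in (bottomed). It begins to move at 2.4 N and stiffens by 0.8 N per mm (12 N fully in). Wanted: about half-way.
- drum (a joint): Angle by which the drum is eased back, rad: 0 = fully wound (pad withdrawn), 1.8 = end of travel; grows clockwise seen from above. With the pawl on it goes back no further than about 0.15. A friction brake (0.3 N m) holds the drum wherever it is left, also with the pawl off and the pad's spring squeezed; a spring helps it back with about 0.1 N m.
- drum_axis (a point): On the vertical axis of the drum, at the top of its steel ratchet wheel (12 teeth, 104 mm over the teeth, 62 to 72 mm above the table); fixed, same axes as cradle.
- knob_mid (a point): Middle of the black crank knob: upright cylinder 22 mm diameter, from 88 to 124 mm above the table, this point at 106 mm; 65 mm from the drum axis on a red crank arm whose top is 85 mm above the table. The knob spins freely on its pin, so it can be gripped and led round the arc without turning the gripper.
- pawl (a joint): Pawl angle, rad: 0 = on the wheel, 0.42 = fully off (its stop); grows counterclockwise seen from above. Over-centre spring: it snaps back on below 0.22 and stays off by itself above. About 3 to 4 N at its tab starts it.
- pawl_tab (a point): On the axis of the pawl's upright yellow finger tab: cylinder 16 mm diameter, from 62 to 88 mm above the table, this point at 78 mm. With the pawl on, its pivot lies at (+38, -16) mm from the tab in the axes of cradle. Pushing the tab about 18 mm to -y of the unit flicks the pawl off; there is free room on the tab's +y and -x sides.
- spare: Spare cartridge like the other but with a white band, lying in a second grey dock. Leave it.
- amber_bottle: Amber glass bottle with blue cap, 80 mm diameter, 190 mm tall; origin at its foot.
- beaker: Glass beaker, 80 mm diameter, 100 mm tall; origin at its foot.
- mouthpiece_box: Cardboard box of mouthpieces, 100 x 130 x 70 mm; origin under its centre.
- wrench: Steel wrench lying on the bench.
- screwdriver: Screwdriver lying on the bench.
- cup: White plastic cup, 72 mm diameter, 90 mm tall; origin at its foot.
Things that resemble listed ones, but are neither listed nor needed, are in the scene too. Leave any brown or turquoise look-alike of the cartridge alone.

How it is judged:
On the way, in this order (a step that is already met when the one before it is completed fails the run):
1. the cartridge lies cradled in both V-blocks, let go, with the pawl still on the wheel (x of cartridge in the frame of cradle between -0.004 and 0.004 m and z of cartridge in the frame of cradle between -0.0035 and 0.0035 m and angle between the y axis of cartridge and the y axis of cradle, either way round below 0.06 rad and contact force between cartridge and the fingers below 0.1 N and linear speed of cartridge below 0.02 m/s and value of joint pawl below 0.15 rad), for 0.2 s.
2. the pawl is flicked off with the drum not yet eased back (value of joint pawl above 0.3 rad and value of joint drum below 0.4 rad), for 0.1 s.
At the end, for the whole second after the job is handed in: The cartridge lies cradled in both V-blocks (within 4 mm sideways, 3.5 mm in height, 0.06 rad), its end against the nozzle seal (centre 72 to 78 mm from it), the red pad pressed in 3 to 9.5 mm of its 12 mm, the pawl off (over 0.3 rad), all at rest (x of cartridge in the frame of cradle between -0.004 and 0.004 m and z of cartridge in the frame of cradle between -0.0035 and 0.0035 m and angle between the y axis of cartridge and the y axis of cradle, either way round below 0.06 rad and y of cartridge in the frame of nozzle between 0.072 and 0.078 m and value of joint pad between 0.003 and 0.0095 m and value of joint pawl above 0.3 rad and linear speed of cartridge below 0.01 m/s); the robot touches nothing.
It fails at once if the pad's spring is squeezed fully in (over 11.5 mm) (value of joint pad above 0.0115 m).
It fails at once if the drum runs back faster than 3 rad/s (velocity of joint drum above 3 rad/s).
It fails at once if the cartridge is dropped or thrown (faster than 0.6 m/s while not held) (linear speed of cartridge above 0.6 m/s and contact force between cartridge and the fingers below 0.05 N).
It fails at once if another thing on the bench is moved by more than 20 mm (distance of any of spare, amber_bottle, beaker, mouthpiece_box, wrench, screwdriver, cup from where it was at the start of the episode above 0.02 m).
It also fails if it takes over 70 s, if anything falls off the work surface, if the arm or the gripper's body presses on something with over 40 N, if the wrist force passes 120 N, or if a joint passes its speed limit or range.

## Working session

There is one attempt and no reset: what is moved stays moved. The work goes in short steps, Python scripts to look and compute and a tool call to move; the robot and the scene stay as the last step left them, time stands still between calls to the robot, and variables do not carry over. Pictures are saved under pics/ and viewed, at most 10 in all, crops included, and the job is handed in when it is done.

Besides the shell and the picture viewer there is one more tool, called after "Emit:" by a JSON object that holds its "fn" and its "kwargs". move_arm: Moves the arm, as the interface text tells. Its arguments: {"type":"object","properties":{"increments":{"type":"array"}},"required":["increments"]}

```bash
ls; mkdir -p pics; cat > h.py <<'E'
import numpy as np, cv2, json
from plant import manip
from scipy.spatial.transform import Rotation as R
def grab(name, fn):
    s=manip.state(); f=manip.grab_frame(name); cv2.imwrite(f'pics/{fn}.png',f['image'])
    if name=='wrist':
        q=s['tool_rot']; T=np.eye(4); T[:3,:3]=R.from_quat([q[1],q[2],q[3],q[0]]).as_matrix(); T[:3,3]=s['tool_pos']
        C=T@np.array(f['T_tool_cam']); eye,rot=C[:3,3],C[:3,:3]
    else: eye,rot=np.array(f['eye']),np.array(f['rotation'])
    h=f['image'].shape[0]; F=h/2/np.tan(np.radians(f['fov_y'])/2)
    c=dict(F=F,cx=f['cx'],cy=f['cy'],k1=f['k1'],eye=list(map(float,eye)),rot=np.array(rot).tolist())
    json.dump(c,open(f'pics/{fn}.json','w')); return c
def load(fn): return json.load(open(f'pics/{fn}.json'))
def ray(c,u,v):
    d=np.array([(u-c['cx'])/c['F'],(v-c['cy'])/c['F']]); s=d.copy()
    for _ in range(20): s=d/(1+c['k1']*(s@s))
    r=np.array(c['rot'])@np.array([s[0],s[1],1]); return np.array(c['eye']),r/np.linalg.norm(r)
def atz(c,u,v,z):
    e,r=ray(c,u,v); return e+r*(z-e[2])/r[2]
def proj(c,p):
    p=np.array(c['rot']).T@(np.array(p)-c['eye']); s=p[:2]/p[2]; s=s*(1+c['k1']*(s@s))
    return s*c['F']+[c['cx'],c['cy']]
def tri(*obs):
    A=np.zeros((3,3));b=np.zeros(3)
    for c,u,v in obs:
        e,r=ray(c,u,v);M=np.eye(3)-np.outer(r,r);A+=M;b+=M@e
    return np.linalg.solve(A,b)
E
python3 - <<'E'
from h import *
a=grab('scene','scene0');b=grab('side','side0');grab('wrist','wrist0');print(a,b)
print(manip.state())
E
```

```text
pics
{'F': np.float64(537.5070220336421), 'cx': 281.8003908309846, 'cy': 215.52470667401465, 'k1': -0.13790751228431766, 'eye': [1.2877671953955652, -0.3108151525167576, 1.5404235296611173], 'rot': [-0.22001619799714958, 0.8103593206519526, 0.5216444933673199, -0.15098896181819804]} {'F': np.float64(462.05404913265187), 'cx': 273.37972386760254, 'cy': 200.65163329561094, 'k1': -0.09783422771929337, 'eye': [0.0908455724950682, 1.112691847214964, 0.8892162200376084], 'rot': [0.08446812952553162, -0.14663809624090682, 0.869567135995117, -0.4639131382301543]}
{'time': 0.15, 'joint_pos': array([-1.41398868e+00,  5.32169448e-02,  1.61396038e+00, -7.32754660e-06,
        1.47598532e+00, -1.19000164e-01]), 'joint_vel': array([ 0.00063543, -0.00160894, -0.00534721, -0.00039345,  0.00128578,
        0.00148688]), 'joint_efforts': array([ 9.80357777e-05, -3.94242811e+01, -3.70722342e+01, -1.98881430e-04,
        4.57813134e-03, -2.74826668e-06]), 'tool_pos': array([ 0.1701194 , -0.60086398,  0.20264907]), 'tool_rot': array([-7.84785506e-04,  9.90505963e-01,  1.37467529e-01, -1.84848477e-05]), 'contact_force': array([ 0.79351796,  0.34408851, -0.41633185]), 'ft_torque': array([ 0.0015697 , -0.01037706,  0.00887164]), 'grasp_force': 0.0, 'gripper_width': 1.0011585747768394}
```

View pics/scene0.png

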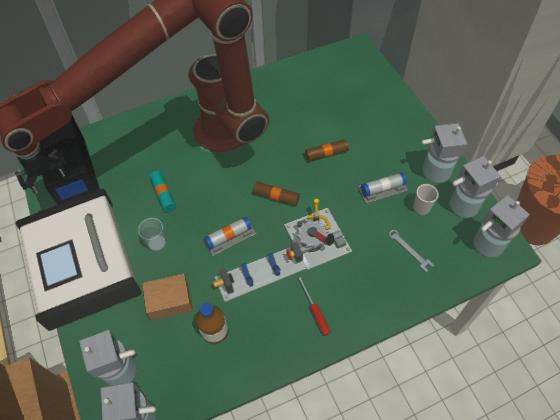

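View pics/side0.png

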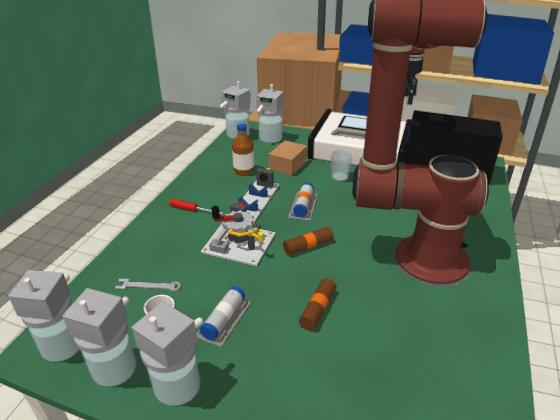

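The scene view shows the cartridge at about (228,234), V-blocks at (248,272) and (274,262), drum near (315,235) and yellow tab at (317,203). The side view shows the cartridge at (304,200) and the drum at (240,235). `rotation` is a quaternion, so I'll fix that and zoom in.

```bash
sed -i "s/else: eye,rot=np.array(f\['eye'\]),np.array(f\['rotation'\])/else: eye,rot=np.array(f['eye']),R.from_quat(np.roll(f['rotation'],-1)).as_matrix()/" h.py
python3 - <<'E'
from h import *
a=grab('scene','scene0');b=grab('side','side0')
for n,p,z in [('cart',(228,234),.026),('v1',(248,272),.05),('v2',(274,262),.05),('drum',(315,235),.072),('tab',(317,203),.088)]: print(n,atz(a,*p,z).round(3), proj(b,atz(a,*p,z)).round())
A=cv2.imread('pics/scene0.png')[190:310,200:360];B=cv2.imread('pics/side0.png')[160:265,195:335]
A=cv2.resize(A,(800,600),interpolation=cv2.INTER_CUBIC);B=cv2.resize(B,(800,600),interpolation=cv2.INTER_CUBIC)
cv2.imwrite('pics/ca.png',A);cv2.imwrite('pics/cb.png',B)
E
```

```text
cart [ 0.441 -0.146  0.026] [303. 199.]
v1 [ 0.604 -0.141  0.05 ] [257. 185.]
v2 [ 0.606 -0.055  0.05 ] [247. 198.]
drum [0.584 0.095 0.072] [235. 219.]
tab [0.489 0.148 0.088] [258. 232.]
```

View pics/ca.png

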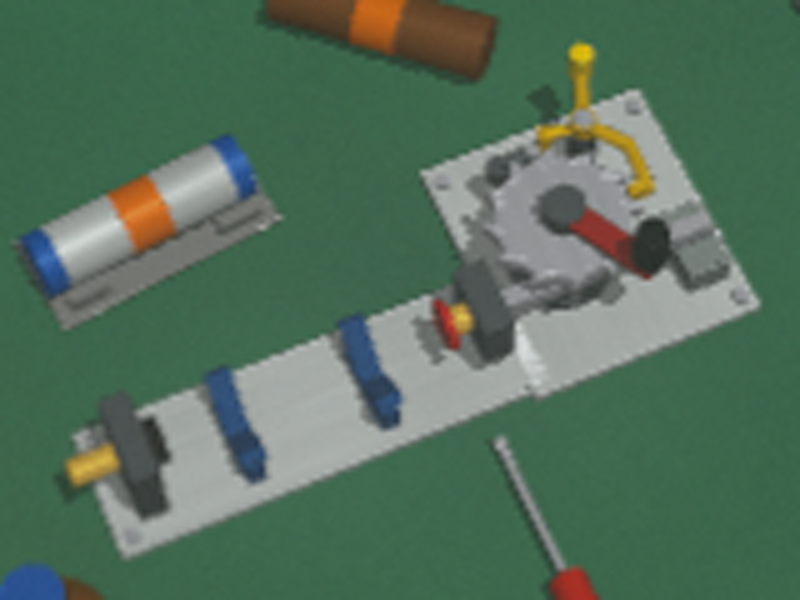

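```bash
cat >> h.py <<'E'
def yaw():
    q=manip.state()['tool_rot']; return R.from_quat([q[1],q[2],q[3],q[0]]).as_matrix()
def plan(target, yx=None, n=8, per=38):
    "rows from the present pose to target [x,y,z], yaw of tool x (rad): spin spread evenly"
    s=manip.state(); M=yaw(); d=np.array(target)-s['tool_pos']; y0=np.arctan2(M[1,0],M[0,0])
    dy=0 if yx is None else (yx-y0+np.pi)%(2*np.pi)-np.pi
    n=max(int(np.ceil(np.linalg.norm(d)*1e3/per)),int(np.ceil(abs(dy)/.12)),1); out=[]
    for i in range(n):
        a=y0+dy*i/n; X=np.array([np.cos(a),np.sin(a),0]); Y=np.array([np.sin(a),-np.cos(a),0])
        out.append([round(float(v),1) for v in 1e3*d@np.array([X,Y,[0,0,-1]]).T/n]+[round(-dy/n,3)])
    print('pos',s['tool_pos'].round(4),'yaw',round(y0,4),'tilt',M[:,2].round(3),'t',s['time']); print(n); print(out)
E
python3 - <<'E'
from h import *
f=manip.grab_frame('wrist');print(np.array(f['T_tool_cam']).round(3),f['fov_y'])
a=load('scene0')
for n,p,z in [('cartends',(205,242),.026),('',(250,225),.026),('beaker',(152,232),.1),('box',(165,290),.07),('bottle',(207,310),.19)]: print(n,atz(a,*p,z).round(3))
plan([.44,-.15,.42],np.pi/2)
E
```

```text
[[-0.    -0.945 -0.327  0.086]
 [ 1.    -0.    -0.    -0.002]
 [ 0.    -0.327  0.945 -0.17 ]
 [ 0.     0.     0.     1.   ]] 65.02131722811478
cartends [ 0.437 -0.224  0.026]
 [ 0.44  -0.068  0.026]
beaker [ 0.377 -0.367  0.1  ]
box [ 0.565 -0.392  0.07 ]
bottle [ 0.726 -0.3    0.19 ]
pos [ 0.1702 -0.6011  0.2032] yaw 0.2758 tilt [-0.     0.001 -1.   ] t 0.3
15
[[25.5, -24.0, -14.5, np.float64(-0.086)], [27.5, -21.8, -14.5, np.float64(-0.086)], [29.3, -19.3, -14.5, np.float64(-0.086)], [30.8, -16.7, -14.5, np.float64(-0.086)], [32.1, -14.0, -14.5, np.float64(-0.086)], [33.2, -11.2, -14.5, np.float64(-0.086)], [34.1, -8.3, -14.5, np.float64(-0.086)], [34.6, -5.3, -14.5, np.float64(-0.086)], [35.0, -2.3, -14.5, np.float64(-0.086)], [35.0, 0.7, -14.5, np.float64(-0.086)], [34.8, 3.8, -14.5, np.float64(-0.086)], [34.4, 6.7, -14.5, np.float64(-0.086)], [33.7, 9.7, -14.5, np.float64(-0.086)], [32.7, 12.6, -14.5, np.float64(-0.086)], [31.5, 15.3, -14.5, np.float64(-0.086)]]
```

Emit:
{"fn": "move_arm", "kwargs": {"increments": [0, 0, -38, -0.1, 1, 10, -10, -36, -0.1, 1, 28, -20, -14.5, -0.1, 1, 31, -17, -14.5, -0.1, 1, 32, -14, -14.5, -0.1, 1, 33, -11, -14.5, -0.1, 1, 34, -8, -14.5, -0.1, 1, 35, -5, -10, -0.1, 1]}}

```text
time: 0.97
tool_pos: [0.272, -0.4004, 0.3618]
tool_rot: [0.001, 0.858, 0.514, -0.0]
contact_force: [1.3, 0.4, 1.5]
gripper_width: 1.001
grasp_force: 0.0
```

```bash
python3 -c "
from h import *
plan([.5,-.02,.4],np.pi/2)"
```

```text
pos [ 0.272  -0.4004  0.3618] yaw 1.0803 tilt [ 0.001 -0.002 -1.   ] t 0.9667
12
[[36.9, 1.8, -3.2, np.float64(-0.041)], [36.8, 3.3, -3.2, np.float64(-0.041)], [36.6, 4.8, -3.2, np.float64(-0.041)], [36.4, 6.3, -3.2, np.float64(-0.041)], [36.1, 7.8, -3.2, np.float64(-0.041)], [35.8, 9.3, -3.2, np.float64(-0.041)], [35.4, 10.7, -3.2, np.float64(-0.041)], [34.9, 12.2, -3.2, np.float64(-0.041)], [34.4, 13.6, -3.2, np.float64(-0.041)], [33.8, 15.0, -3.2, np.float64(-0.041)], [33.1, 16.3, -3.2, np.float64(-0.041)], [32.5, 17.7, -3.2, np.float64(-0.041)]]
```

Emit:
{"fn": "move_arm", "kwargs": {"increments": [36, 2, -4, -0.06, 1, 36, 4, -4, -0.06, 1, 36, 6, -4, -0.06, 1, 36, 8, -4, -0.06, 1, 35, 10, -4, -0.06, 1, 35, 12, -4, -0.06, 1, 34, 14, -4, -0.06, 1, 34, 15, -4, -0.07, 1]}}

```text
time: 1.63
tool_pos: [0.4202, -0.1473, 0.3925]
tool_rot: [0.0, 0.708, 0.706, 0.0]
contact_force: [0.7, 0.0, -0.1]
gripper_width: 0.999
grasp_force: 0.0
```

Emit:
{"fn": "move_arm", "kwargs": {"increments": [33, 18, 0, 0, 1, 33, 18, 0, 0, 1, 32, 18, 0, 0, 1, 20, 12, 0, 0, 1, 0, 0, 0, 0, 1, 0, 0, 0, 0, 1, 0, 0, 0, 0, 1]}}

```text
time: 2.22
tool_pos: [0.4861, -0.0317, 0.3921]
tool_rot: [0.0, 0.709, 0.705, -0.0]
contact_force: [-0.6, 0.1, -0.3]
gripper_width: 0.998
grasp_force: 0.0
```

```bash
python3 -c "
from h import *
grab('wrist','w1')
plan([.5,-.02,.4],np.pi/2)
I=cv2.imread('pics/w1.png');cv2.imwrite('pics/w1b.png',cv2.resize(I,(800,600),interpolation=cv2.INTER_CUBIC))"
```

```text
pos [ 0.486  -0.0321  0.3922] yaw 1.5647 tilt [-0. -0. -1.] t 2.2667
1
[[12.2, 14.0, -7.8, np.float64(-0.006)]]
```

View pics/w1b.png

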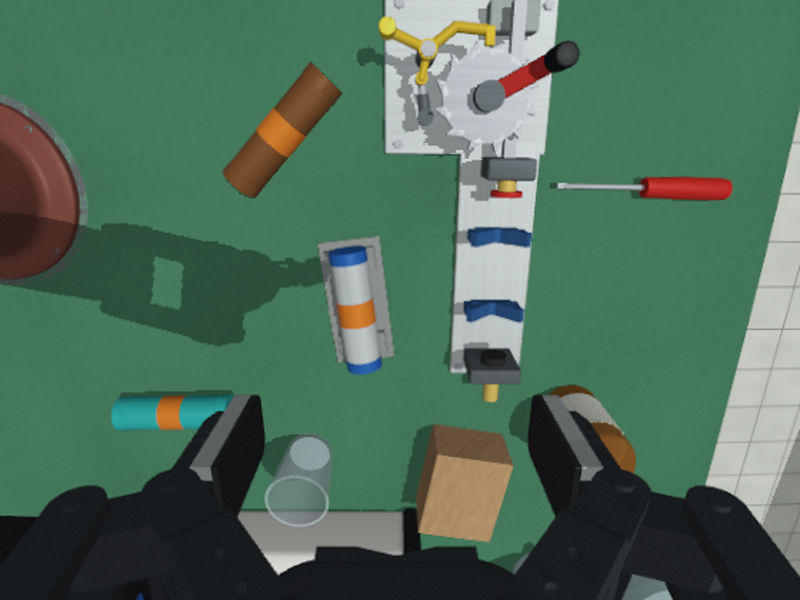

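The wrist view shows everything needed (800x600 pixels): cartridge (355,310), V-blocks (499,236) and (494,311), tab top (388,27), drum hub (489,95), knob (567,54). I'll fit silhouettes to get poses.

```bash
cat > fit.py <<'E'
from h import *
from scipy.optimize import minimize
S=4
def masks(fn):
    I=cv2.resize(cv2.imread(f'pics/{fn}.png'),None,fx=S,fy=S,interpolation=cv2.INTER_CUBIC)
    H=cv2.cvtColor(I,cv2.COLOR_BGR2HSV); g=lambda lo,hi:cv2.inRange(H,lo,hi)
    return dict(blue=g((105,130,40),(122,255,255)),orange=g((6,180,110),(18,255,255)),yellow=g((22,150,90),(32,255,255)),red=g((0,180,70),(4,255,255))|g((175,180,70),(180,255,255)))
def keep(m,u,v,rad):  # restrict to disc round (u,v), image px
    k=np.zeros_like(m);cv2.circle(k,(int(u*S),int(v*S)),int(rad*S),255,-1);return m&k
def fill(img,c,P,hull=True):
    p=(np.array([proj(c,q) for q in P])+.5)*S-.5
    p=np.round(p*16).astype(np.int32)
    if hull: p=cv2.convexHull(p)
    cv2.fillPoly(img,[p.reshape(-1,1,2)],255,shift=4)
def pose(x,y,a):
    c,s=np.cos(a),np.sin(a); return lambda p:np.array([x+c*p[0]-s*p[1],y+s*p[0]+c*p[1],p[2]])
def cyl(y0,y1,z,r=.022): return [(r*np.cos(t),yy,z+r*np.sin(t)) for yy in (y0,y1) for t in np.linspace(0,2*np.pi,24)]
def iou(a,b): return (a&b>0).sum()/max(1,(a|b>0).sum())
def vsil(img,c,T):
    z0,zv,zt,w,gw=.01,.0209,.05,.033,.0291
    for yc in(-.045,.045):
        pr=[(-w,z0),(-w,zt),(-gw,zt),(0,zv),(gw,zt),(w,zt),(w,z0)]
        A=[T((x,yc-.008,z)) for x,z in pr];B=[T((x,yc+.008,z)) for x,z in pr]
        fill(img,c,A,False);fill(img,c,B,False)
        for i in range(6): fill(img,c,[A[i],A[i+1],B[i+1],B[i]])
def fitcart(views,x0,z=.026):
    def f(p):
        T=pose(*p[:3]);t=0
        for c,o,b in views:
            i=np.zeros_like(o);fill(i,c,[T(q) for q in cyl(-p[4],p[4],z)]);t+=iou(i,o)
            i=np.zeros_like(o)
            for s in(-1,1): fill(i,c,[T(q) for q in cyl(s*p[3],s*.075,z)])
            t+=iou(i,b)
        return -t/2/len(views)
    st=np.array([.006,.006,.05,.004,.003]);x0=np.r_[x0,.06,.014]
    return minimize(f,x0,method='Nelder-Mead',options=dict(initial_simplex=np.vstack([x0]+[x0+st*e for e in np.eye(5)]),maxiter=220))
def fitv(views,x0):
    def f(p):
        t=0
        for c,b in views:
            i=np.zeros_like(b);vsil(i,c,pose(*p));t+=iou(i,b)
        return -t/len(views)
    x0=np.array(x0);st=np.array([.006,.006,.05])
    return minimize(f,x0,method='Nelder-Mead',options=dict(initial_simplex=np.vstack([x0]+[x0+st*e for e in np.eye(3)]),maxiter=150))
E
python3 - <<'E'
from fit import *
k=1/1.4286
c=load('w1');m=masks('w1')
print(atz(c,355*k,312*k,.03))
o=keep(m['orange'],356*k,315*k,40*k);b=keep(m['blue'],355*k,310*k,72*k)
r=fitcart([(c,o,b)],[.44,-.146,.05]);print('cart w1',r.x.round(4),-r.fun)
vb=keep(m['blue'],497*k,274*k,62*k);x0=atz(c,497*k,273*k,.045)
rv=fitv([(c,vb)],[x0[0],x0[1],0.]);print('unit w1',rv.x.round(4),-rv.fun)
s=load('scene0');n=masks('scene0')
o2=keep(n['orange'],228,234,12);b2=keep(n['blue'],228,234,30);vb2=keep(n['blue'],262,268,28)
r2=fitcart([(s,o2,b2)],r.x[:3]);print('cart sc',r2.x.round(4),-r2.fun)
rv2=fitv([(s,vb2)],rv.x);print('unit sc',rv2.x.round(4),-rv2.fun)
print('tab',atz(c,388*k,27*k,.088),'hub',atz(c,489*k,95*k,.088),'knob',atz(c,567*k,54*k,.124))
E
```

```text
[ 0.43700849 -0.14272476  0.03      ]
cart w1 [ 0.4379 -0.147   0.1022  0.0677  0.0079] 0.7451953116150438
unit w1 [ 0.6043 -0.0964 -0.0023] 0.7896214698417842
cart sc [ 0.4335 -0.1426  0.1251  0.0661  0.0096] 0.8117137522916749
unit sc [ 0.5974 -0.0987 -0.0773] 0.43923865300146414
tab [0.48079516 0.15112348 0.088     ] hub [0.57442747 0.09392306 0.088     ] knob [0.63228303 0.12352429 0.124     ]
```

```bash
python3 -c "
from h import *
plan([.438,-.147,.2],np.pi/2+.105)"
```

```text
pos [ 0.486  -0.0321  0.3922] yaw 1.5647 tilt [-0. -0. -1.] t 2.2667
7
[[-16.5, -6.8, 27.5, np.float64(-0.016)], [-16.3, -7.0, 27.5, np.float64(-0.016)], [-16.2, -7.3, 27.5, np.float64(-0.016)], [-16.1, -7.5, 27.5, np.float64(-0.016)], [-16.0, -7.8, 27.5, np.float64(-0.016)], [-15.9, -8.0, 27.5, np.float64(-0.016)], [-15.7, -8.3, 27.5, np.float64(-0.016)]]
```

Emit:
{"fn": "move_arm", "kwargs": {"increments": [-19, -8, 32, -0.018, 1, -19, -8, 32, -0.018, 1, -19, -9, 32, -0.018, 1, -19, -9, 32, -0.018, 1, -18, -9, 32, -0.018, 1, -18, -9, 32, -0.018, 1, 0, 0, 0, 0, 1, 0, 0, 0, 0, 1]}}

```text
time: 2.93
tool_pos: [0.4369, -0.1461, 0.1983]
tool_rot: [-0.002, 0.671, 0.741, -0.0]
contact_force: [0.5, 0.9, 0.7]
gripper_width: 0.999
grasp_force: 0.0
```

```bash
python3 - <<'E'
from fit import *
grab('wrist','w2');c=load('w2')
plan([.438,-.147,.2],np.pi/2+.105)
u,v=proj(c,[.438,-.147,.045]);print(u,v)
m=masks('w2');o=keep(m['orange'],u,v,60);b=keep(m['blue'],u,v,140)
r=fitcart([(c,o,b)],[.438,-.147,.1]);print(r.x.round(4),-r.fun)
I=cv2.imread('pics/w2.png')
i=np.zeros_like(o);T=pose(*r.x[:3]);fill(i,c,[T(q) for q in cyl(-.075,.075,.026)])
for mm,col in((o,(0,0,255)),(b,(255,255,0)),(i,(255,0,255))):
    ct,_=cv2.findContours(cv2.resize(mm,(560,420),interpolation=cv2.INTER_NEAREST),0,2);cv2.drawContours(I,ct,-1,col,1)
cv2.imwrite('pics/w2o.png',I)
E
```

```text
pos [ 0.4385 -0.1462  0.2008] yaw 1.671 tilt [ 0.001  0.    -1.   ] t 2.9833
1
[[-0.8, -0.6, 0.8, np.float64(-0.005)]]
277.52249033298136 188.50525026669476
[ 0.438  -0.145   0.1114  0.0651  0.0105] 0.7089492809575971
```

View pics/w2o.png

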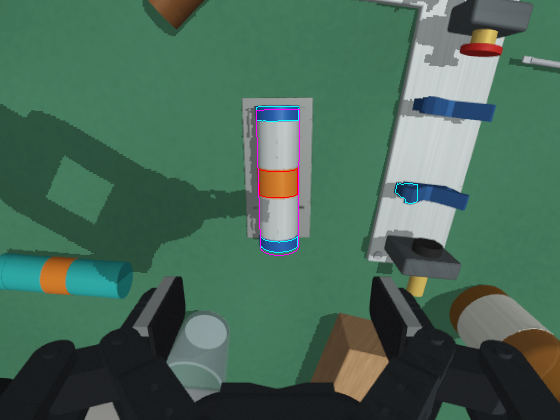

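The overlay fits the cartridge well, with its axis at image column 278 and centre row about 184. A V-block crept into the blue mask, so I'll exclude it and fit both objects here.

```bash
python3 - <<'E'
from fit import *
c=load('w2');m=masks('w2')
o=keep(m['orange'],278,184,40);b=keep(m['blue'],278,180,95)
for z in (.026,):
  r=fitcart([(c,o,b)],[.438,-.145,.1],z);print(r.x.round(4),-r.fun)
I=cv2.resize(cv2.imread('pics/w2.png'),None,fx=S,fy=S,interpolation=cv2.INTER_CUBIC);H=cv2.cvtColor(I,cv2.COLOR_BGR2HSV)
vb=keep(cv2.inRange(H,(105,110,20),(122,255,255)),440,150,70)
v=fitv([(c,vb)],[.604,-.097,0]);print('unit',v.x.round(4),-v.fun)
plan([r.x[0],r.x[1],.012],np.pi/2+r.x[2])
E
```

```text
[ 0.4375 -0.1452  0.1036  0.0653  0.0103] 0.7728636592733915
unit [ 0.6029 -0.0967 -0.0022] 0.8412085127945275
pos [ 0.4385 -0.1462  0.2008] yaw 1.671 tilt [ 0.001  0.    -1.   ] t 2.9833
5
[[0.2, -0.2, 37.8, np.float64(-0.001)], [0.2, -0.2, 37.8, np.float64(-0.001)], [0.2, -0.2, 37.8, np.float64(-0.001)], [0.2, -0.2, 37.8, np.float64(-0.001)], [0.2, -0.2, 37.8, np.float64(-0.001)]]
```

Emit:
{"fn": "move_arm", "kwargs": {"increments": [1, -1, 36, -0.003, 1, 0, 0, 36, 0, 1, 0, 0, 36, 0, 1, 0, 0, 36, 0, 1, 0, 0, 30, 0, 1, 0, 0, 14, 0, 1, 0, 0, 0, 0, 1, 0, 0, 0, 0, 1]}}

```text
time: 3.65
tool_pos: [0.4394, -0.1448, 0.014]
tool_rot: [0.001, 0.668, 0.744, 0.0]
contact_force: [-0.1, 0.2, -0.0]
gripper_width: 1.0
grasp_force: 0.0
```

Emit:
{"fn": "move_arm", "kwargs": {"increments": [0, 0, 0, 0, 0.6, 0, 0, 0, 0, 0.4, 0, 0, 0, 0, 0.2, 0, 0, 0, 0, 0.2, 0, 0, 0, 0, 0.2, 0, 0, 0, 0, 0.2]}}

```text
time: 4.15
tool_pos: [0.44, -0.1465, 0.0179]
tool_rot: [0.002, 0.668, 0.744, -0.001]
contact_force: [-9.5, 3.5, 29.7]
gripper_width: 0.203
grasp_force: 14.8
```

The pads rode up and over the top because they stand back when open. I'll reopen and grasp lower.

Emit:
{"fn": "move_arm", "kwargs": {"increments": [0, 0, 0, 0, 0.5, 0, 0, 0, 0, 1, 0, 0, 0, 0, 1, 0, 0, 0, 0, 1, 0, 0, 0, 0, 1]}}

```text
time: 4.57
tool_pos: [0.437, -0.1442, 0.0115]
tool_rot: [-0.001, 0.669, 0.744, -0.0]
contact_force: [-0.1, 0.2, 0.4]
gripper_width: 0.898
grasp_force: 0.0
```

```bash
python3 - <<'E'
from fit import *
grab('wrist','w3');c=load('w3')
plan([.4375,-.1452,.003],np.pi/2+.1036)
u,v=proj(c,[.4375,-.1452,.045]);print(u,v)
m=masks('w3');o=keep(m['orange'],u,v,90);b=keep(m['blue'],u,v-40,190)
r=fitcart([(c,o,b)],[.4375,-.1452,.1]);print(r.x.round(4),-r.fun)
I=cv2.imread('pics/w3.png')
i=np.zeros_like(o);T=pose(*r.x[:3]);fill(i,c,[T(q) for q in cyl(-.075,.075,.026)])
for mm,col in((o,(0,0,255)),(b,(255,255,0)),(i,(255,0,255))):
    ct,_=cv2.findContours(cv2.resize(mm,(560,420),interpolation=cv2.INTER_NEAREST),0,2);cv2.drawContours(I,ct,-1,col,1)
cv2.imwrite('pics/w3o.png',I)
E
```

```text
pos [ 0.437  -0.1442  0.0114] yaw 1.6768 tilt [-0.001  0.001 -1.   ] t 4.6167
1
[[-1.1, 0.4, 8.4, np.float64(0.002)]]
275.62959099905225 290.04602530643206
[ 0.4374 -0.1483  0.1044  0.0679  0.0081] 0.5915131959932088
```

View pics/w3o.png

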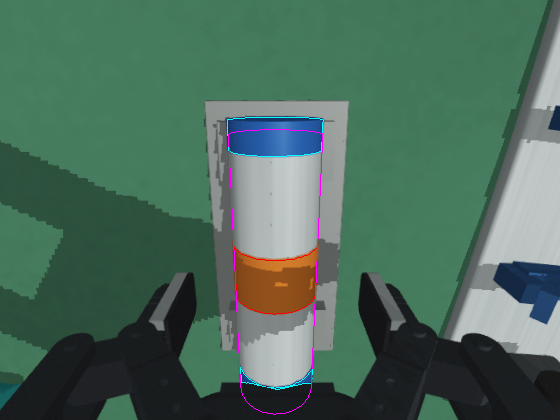

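The cartridge is still in place, centred between the fingers, with the band around (276,283). I'll go down 9 mm and close.

Emit:
{"fn": "move_arm", "kwargs": {"increments": [0, 0, 5, 0, 1, -1, 0, 4, 0, 1, 0, 0, 0, 0, 1, 0, 0, 0, 0, 0.7, 0, 0, 0, 0, 0.5, 0, 0, 0, 0, 0.4, 0, 0, 0, 0, 0.35, 0, 0, 0, 0, 0.35]}}

```text
time: 5.28
tool_pos: [0.4369, -0.1458, 0.0042]
tool_rot: [-0.001, 0.668, 0.744, -0.001]
contact_force: [-6.8, 0.3, 9.9]
gripper_width: 0.437
grasp_force: 57.1
```

```bash
python3 - <<'E'
from h import *
grab('wrist','w4');grab('side','s4');c=load('s4');u,v=proj(c,[.437,-.145,.03]);u,v=int(u),int(v)
A=cv2.imread('pics/w4.png')[150:420,100:460];B=cv2.imread('pics/s4.png')[v-30:v+30,u-40:u+40]
cv2.imwrite('pics/w4c.png',np.hstack([cv2.resize(A,(400,300)),cv2.resize(B,(400,300),interpolation=cv2.INTER_CUBIC)]))
E
```

```text
(no output)
```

View pics/w4c.png

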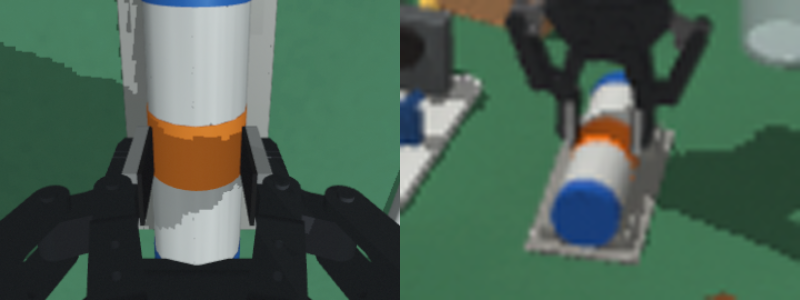

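The fingers sit squarely either side of the band, so this looks like a good grip. I'll do a small test lift.

Emit:
{"fn": "move_arm", "kwargs": {"increments": [0, 0, 0, 0, 0.2, 0, 0, -3, 0, 0.2, 0, 0, -3, 0, 0.2, 0, 0, -3, 0, 0.2, 0, 0, 0, 0, 0.2, 0, 0, 0, 0, 0.2]}}

```text
time: 5.88
tool_pos: [0.4378, -0.1454, 0.0121]
tool_rot: [0.0, 0.669, 0.744, 0.0]
contact_force: [0.1, 0.4, -3.0]
gripper_width: 0.436
grasp_force: 56.2
```

Held: the wrist reads -3 N, which matches the cartridge's weight. Next: lift and carry to above the cradle.

Emit:
{"fn": "move_arm", "kwargs": {"increments": [0, 0, -20, 0, 0.2, 0, 0, -30, 0, 0.2, 0, 0, -30, 0, 0.2, 0, 0, -30, 0, 0.2, 0, 0, -10, 0, 0.2, 0, 0, 0, 0, 0.2]}}

```text
time: 6.38
tool_pos: [0.4399, -0.1466, 0.1354]
tool_rot: [0.003, 0.669, 0.744, 0.001]
contact_force: [0.7, -0.6, -3.8]
gripper_width: 0.44
grasp_force: 57.1
```

```bash
python3 -c "
from h import *
plan([.6035,-.098,.125],np.pi/2-.001,per=25)"
```

```text
pos [ 0.4399 -0.1466  0.1354] yaw 1.6768 tilt [ 0.006 -0.003 -1.   ] t 6.3833
7
[[4.4, 24.0, 1.5, np.float64(0.015)], [4.8, 23.9, 1.5, np.float64(0.015)], [5.2, 23.8, 1.5, np.float64(0.015)], [5.5, 23.7, 1.5, np.float64(0.015)], [5.9, 23.7, 1.5, np.float64(0.015)], [6.2, 23.6, 1.5, np.float64(0.015)], [6.6, 23.5, 1.5, np.float64(0.015)]]
```

Emit:
{"fn": "move_arm", "kwargs": {"increments": [4, 23, 1, 0.015, 0.2, 5, 24, 1, 0.015, 0.2, 5, 24, 1, 0.015, 0.2, 5, 24, 1, 0.015, 0.2, 6, 24, 1, 0.015, 0.2, 6, 24, 1, 0.015, 0.2, 6, 23, 1, 0.015, 0.2]}}

```text
time: 6.97
tool_pos: [0.6006, -0.0974, 0.121]
tool_rot: [-0.002, 0.707, 0.707, -0.001]
contact_force: [0.3, 0.5, -3.5]
gripper_width: 0.433
grasp_force: 57.1
```

Emit:
{"fn": "move_arm", "kwargs": {"increments": [0, 0, 0, 0, 0.2, 0, 0, 0, 0, 0.2, 0, 0, 0, 0, 0.2]}}

```text
time: 7.22
tool_pos: [0.5994, -0.0981, 0.1223]
tool_rot: [-0.002, 0.707, 0.708, -0.001]
contact_force: [-0.3, -0.9, -3.1]
gripper_width: 0.435
grasp_force: 57.3
```

```bash
python3 - <<'E'
from fit import *
plan([.6035,-.098,.125],np.pi/2-.001,per=25)
grab('wrist','w5');grab('side','s5');grab('scene','c5')
c=load('w5');I=cv2.imread('pics/w5.png')
for x,y,a,col in((.6035,-.0966,-.0022,(255,0,255)),):
  T=pose(x,y,a);i=np.zeros((420*S,560*S),np.uint8);vsil(i,c,T)
  ct,_=cv2.findContours(cv2.resize(i,(560,420),interpolation=cv2.INTER_NEAREST),0,2);cv2.drawContours(I,ct,-1,col,1)
  for p,q in [((.017*np.cos(t),.094,.052+.017*np.sin(t)),1) for t in np.linspace(0,6.28,40)]+[((0,.205,.072),1)]:
    u=proj(c,T(p));cv2.circle(I,(int(round(u[0])),int(round(u[1]))),0,(255,255,0),-1)
A=cv2.resize(I[:,80:480],(572,600),interpolation=cv2.INTER_CUBIC)
cv2.imwrite('pics/w5c.png',A)
E
```

```text
pos [ 0.5994 -0.0981  0.1223] yaw 1.5721 tilt [-0.005  0.001 -1.   ] t 7.2167
1
[[0.1, 4.1, -2.7, np.float64(0.002)]]
```

View pics/w5c.png

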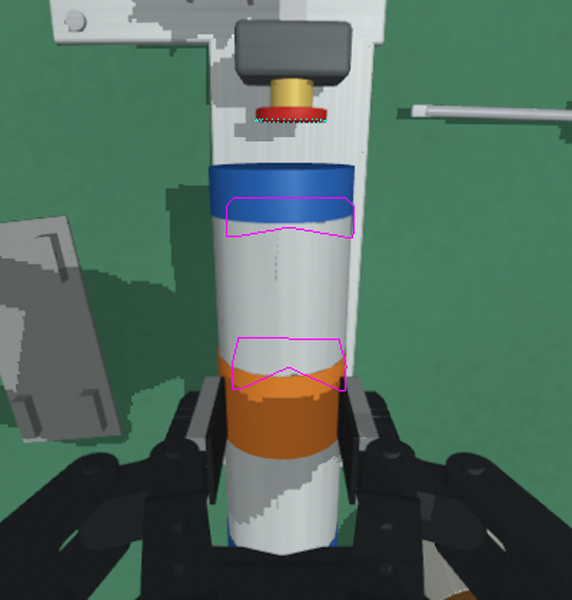

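The predicted pad-face arc lies right on the red disc (800x600 crop, row ~120, columns 256–327), so the unit pose is good. Next: shift 4 mm and lower.

Emit:
{"fn": "move_arm", "kwargs": {"increments": [0, 4, 15, 0.001, 0.2, 0, 0, 25, 0, 0.2, 0, 0, 20, 0, 0.2, 0, 0, 12, 0, 0.2, 0, 0, 6, 0, 0.2, 0, 0, 0, 0, 0.2, 0, 0, 0, 0, 0.2]}}

```text
time: 7.95
tool_pos: [0.6056, -0.0986, 0.0474]
tool_rot: [0.0, 0.707, 0.707, 0.0]
contact_force: [0.5, 0.0, -3.4]
gripper_width: 0.432
grasp_force: 57.4
```

```bash
python3 -c "
from h import *
plan([.6035,-.098,.0302],np.pi/2-.002,per=25)"
```

```text
pos [ 0.6056 -0.0986  0.0474] yaw 1.5707 tilt [ 0.001 -0.    -1.   ] t 7.95
1
[[0.6, -2.1, 17.2, np.float64(0.002)]]
```

Emit:
{"fn": "move_arm", "kwargs": {"increments": [0, -2, 4, 0, 0.2, 0, 0, 4, 0, 0.2, 0, 0, 3, 0, 0.2, 0, 0, 0, 0, 0.2, 0, 0, 0, 0, 0.2]}}

```text
time: 8.37
tool_pos: [0.6032, -0.0984, 0.036]
tool_rot: [-0.0, 0.707, 0.707, -0.0]
contact_force: [-0.3, 0.1, -3.7]
gripper_width: 0.432
grasp_force: 57.4
```

Emit:
{"fn": "move_arm", "kwargs": {"increments": [0, 0, 2, 0, 0.2, 0, 0, 2, 0, 0.2, 0, 0, 0, 0, 0.2, 0, 0, 0, 0, 0.2]}}

```text
time: 8.7
tool_pos: [0.6031, -0.0984, 0.0319]
tool_rot: [-0.0, 0.707, 0.707, -0.0]
contact_force: [-0.3, 0.5, -3.3]
gripper_width: 0.435
grasp_force: 57.3
```

Emit:
{"fn": "move_arm", "kwargs": {"increments": [0, 0, 1, 0, 0.2, 0, 0, 1, 0, 0.2, 0, 0, 0, 0, 0.2, 0, 0, 0, 0, 0.2]}}

```text
time: 9.03
tool_pos: [0.6033, -0.0984, 0.0312]
tool_rot: [-0.0, 0.707, 0.707, -0.0]
contact_force: [-4.3, 2.1, 5.8]
gripper_width: 0.437
grasp_force: 59.9
```

Contact: the cartridge is seated. I'll open.

Emit:
{"fn": "move_arm", "kwargs": {"increments": [0, 0, 0, 0, 0.45, 0, 0, 0, 0, 0.5, 0, 0, 0, 0, 0.6, 0, 0, 0, 0, 0.8, 0, 0, 0, 0, 1, 0, 0, 0, 0, 1, 0, 0, 0, 0, 1, 0, 0, 0, 0, 1]}}

```text
time: 9.7
tool_pos: [0.6033, -0.0985, 0.0301]
tool_rot: [0.0, 0.707, 0.707, 0.0]
contact_force: [0.3, -0.4, -0.0]
gripper_width: 0.999
grasp_force: 0.0
```

Emit:
{"fn": "move_arm", "kwargs": {"increments": [0, 0, -5, 0, 1, 0, 0, -20, 0, 1, 0, 0, -30, 0, 1, 0, 0, -35, 0, 1, 0, 0, -35, 0, 1, 20, 0, -15, 0, 1, 20, 0, 0, 0, 1, 0, 0, 0, 0, 1]}}

```text
time: 10.37
tool_pos: [0.6045, -0.0562, 0.1731]
tool_rot: [0.001, 0.706, 0.708, 0.002]
contact_force: [-0.4, 0.2, 0.2]
gripper_width: 1.005
grasp_force: 0.0
```

```bash
python3 - <<'E'
from fit import *
grab('wrist','w6');c=load('w6');I=cv2.imread('pics/w6.png')
T0=pose(.6035,-.0966,-.0022)
u,v=proj(c,T0((0,0,.07)));print(u,v)
m=masks('w6');o=keep(m['orange'],u,v,60);b=keep(m['blue'],u,v,190)
r=fitcart([(c,o,b)],[.6035,-.098,0],.052);print(r.x.round(4),-r.fun)
plan([.6,0,.2])
T=pose(*r.x[:3]);i=np.zeros_like(o);fill(i,c,[T(q) for q in cyl(-.075,.075,.052)])
ct,_=cv2.findContours(cv2.resize(i,(560,420),interpolation=cv2.INTER_NEAREST),0,2);cv2.drawContours(I,ct,-1,(255,0,255),1)
i[:]=0;vsil(i,c,T0);ct,_=cv2.findContours(cv2.resize(i,(560,420),interpolation=cv2.INTER_NEAREST),0,2);cv2.drawContours(I,ct,-1,(0,255,255),1)
cv2.imwrite('pics/w6c.png',cv2.resize(I,(800,600),interpolation=cv2.INTER_CUBIC))
E
```

```text
274.44859989450157 244.63817757963312
[ 0.603  -0.1015 -0.0074  0.0682  0.0074] 0.6487314830031048
pos [ 0.6036 -0.0574  0.1714] yaw 1.5729 tilt [ 0.002 -0.    -1.   ] t 10.4167
2
[[28.7, -1.8, -14.3, 0.0], [28.7, -1.8, -14.3, 0.0]]
```

View pics/w6c.png

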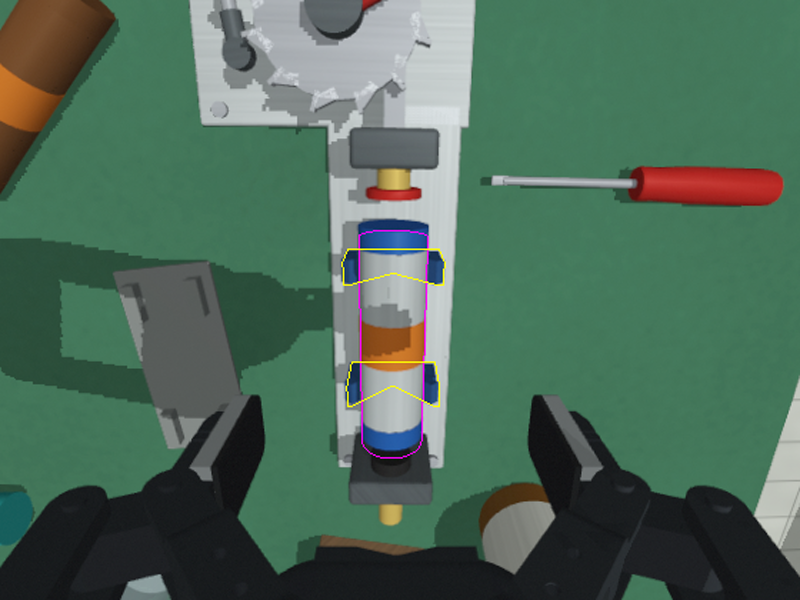

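The cartridge lies straight in both V-blocks, with the magenta outline between the yellow block outlines. Next, move over the drum to locate the tab and knob.

Emit:
{"fn": "move_arm", "kwargs": {"increments": [10, -3, -30, 0, 1, 36, -7, -20, 0, 0.6, 38, -8, -8, 0, 0.3, 38, -8, 0, 0, 0, 38, -8, 0, 0, 0, 38, -8, 0, 0, 0, 35, -8, 0, 0, 0, 14, -4, 0, 0, 0]}}

```text
time: 11.08
tool_pos: [0.5478, 0.1914, 0.2271]
tool_rot: [-0.001, 0.706, 0.708, -0.0]
contact_force: [0.5, -0.6, 0.4]
gripper_width: 0.008
grasp_force: 0.0
```

Emit:
{"fn": "move_arm", "kwargs": {"increments": [0, 0, 0, 0, 0, 0, 0, 0, 0, 0, 0, 0, 0, 0, 0]}}

```text
time: 11.33
tool_pos: [0.5494, 0.1873, 0.2274]
tool_rot: [0.0, 0.707, 0.707, -0.001]
contact_force: [0.4, 0.2, -0.2]
gripper_width: 0.001
grasp_force: 0.0
```

```bash
python3 - <<'E'
from fit import *
grab('wrist','w7');c=load('w7');I=cv2.imread('pics/w7.png')
plan([.55,.19,.23])
for n,p in dict(tab=(.481,.151,.088),knob=(.632,.1235,.124),hub=(.574,.094,.088)).items():
    u=proj(c,p);print(n,u);cv2.drawMarker(I,(int(u[0]),int(u[1])),(255,0,255),0,8,1)
cv2.imwrite('pics/w7c.png',cv2.resize(I,(800,600),interpolation=cv2.INTER_CUBIC))
E
```

```text
pos [0.5495 0.187  0.2276] yaw 1.5691 tilt [-0.001 -0.001 -1.   ] t 11.3833
1
[[3.0, 0.5, -2.4, 0.0]]
tab [208.81609778 225.53874496]
knob [364.48400384 266.86919934]
hub [299.52569397 275.10513757]
```

View pics/w7c.png

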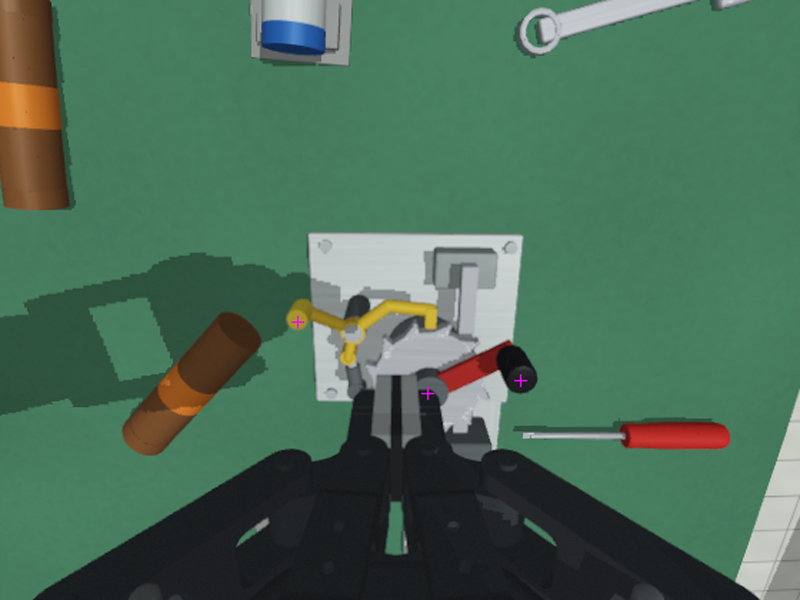

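The predicted markers sit on the tab top (298,321) and knob top (521,379), so those positions are confirmed. Next: bring the closed fingers down on the tab's +y side.

Emit:
{"fn": "move_arm", "kwargs": {"increments": [0, -34, 0, 0, 0, -4, -34, 20, 0, 0, 0, 0, 36, 0, 0, 0, 0, 36, 0, 0, 0, 0, 36, 0, 0, 0, 0, 25, 0, 0, 0, 0, 0, 0, 0, 0, 0, 0, 0, 0]}}

```text
time: 12.05
tool_pos: [0.4804, 0.1831, 0.0738]
tool_rot: [-0.001, 0.708, 0.706, -0.002]
contact_force: [0.3, -0.3, 1.5]
gripper_width: 0.002
grasp_force: 0.0
```

```bash
python3 -c "
from h import *
plan([.481,.182,.075],np.pi/2)"
```

```text
pos [0.4804 0.1831 0.0738] yaw 1.569 tilt [-0.003 -0.001 -1.   ] t 12.05
1
[[-1.1, 0.6, -1.2, np.float64(-0.002)]]
```

Emit:
{"fn": "move_arm", "kwargs": {"increments": [-5, 0, 0, 0, 0, -5, 0, 0, 0, 0, -4, 0, 0, 0, 0, -4, 0, 0, 0, 0, -3, 0, 0, 0, 0, 0, 0, 0, 0, 0]}}

```text
time: 12.55
tool_pos: [0.4817, 0.1629, 0.0757]
tool_rot: [0.0, 0.707, 0.707, 0.0]
contact_force: [-0.0, 0.3, 0.1]
gripper_width: 0.003
grasp_force: 0.0
```

Emit:
{"fn": "move_arm", "kwargs": {"increments": [-3, 0, 0, 0, 0, -3, 0, 0, 0, 0, 0, 0, 0, 0, 0]}}

```text
time: 12.8
tool_pos: [0.4812, 0.1571, 0.075]
tool_rot: [0.0, 0.707, 0.707, -0.0]
contact_force: [-0.9, -0.1, -0.8]
gripper_width: -0.005
grasp_force: 0.0
```

```bash
cat > tab.py <<'E'
from fit import *
import sys
fn=sys.argv[1]
for cam in('wrist','scene','side'):
    grab(cam,fn+cam);c=load(fn+cam);m=masks(fn+cam)['yellow'];ref=dict(scene='scene0',side='side0').get(cam)
    on=proj(c,[.481,.151,.083]);off=proj(c,[.4778,.134,.083])
    k=keep(m,*((on+off)/2),12 if cam=='wrist' else 11)
    M=cv2.moments(k,True);ce=lambda M:(round(M['m10']/M['m00']/S,1),round(M['m01']/M['m00']/S,1)) if M['m00'] else None
    print(cam,'on',on.round(1),'off',off.round(1),'yellow',ce(M),M['m00']/S/S, 'before',ce(cv2.moments(keep(masks(ref)['yellow'],*((on+off)/2),11),True)) if ref else '')
E
python3 tab.py t1
```

```text
wrist on [275.3 272.8] off [269.8 298.8] yellow None 0.0 before 
scene on [316.8 201.5] off [311.6 202.6] yellow (316.2, 204.7) 34.5625 before (316.3, 204.4)
side on [259.8 234.2] off [263.  230.9] yellow (258.0, 235.5) 83.125 before (257.8, 234.8)
```

Not contacted yet. I'll keep pushing in small steps.

Emit:
{"fn": "move_arm", "kwargs": {"increments": [-2, 0, 0, 0, 0, -2, 0, 0, 0, 0, 0, 0, 0, 0, 0, 0, 0, 0, 0, 0]}}

```text
time: 13.28
tool_pos: [0.4813, 0.1534, 0.075]
tool_rot: [-0.0, 0.707, 0.707, 0.0]
contact_force: [-0.0, 0.5, -0.0]
gripper_width: -0.003
grasp_force: 0.0
```

Emit:
{"fn": "move_arm", "kwargs": {"increments": [-2, 0, 0, 0, 0, -2, 0, 0, 0, 0, 0, 0, 0, 0, 0]}}

```text
time: 13.53
tool_pos: [0.4813, 0.1491, 0.075]
tool_rot: [0.0, 0.707, 0.707, -0.0]
contact_force: [-0.4, 0.5, 0.1]
gripper_width: -0.004
grasp_force: 0.0
```

```bash
python3 tab.py t2
```

```text
wrist on [275.2 260. ] off [269.6 286.8] yellow (272.2, 262.3) 4.9375 before 
scene on [316.8 201.5] off [311.6 202.6] yellow (316.4, 205.4) 32.4375 before (316.3, 204.4)
side on [259.8 234.2] off [263.  230.9] yellow (257.7, 234.9) 93.125 before (257.8, 234.8)
```

```bash
python3 - <<'E'
from h import *
c=load('w7');e=np.array(c['eye']);
p=np.array([.5495,.187,.2276])
for dz in(0,.01,.02,.03): 
  for dy in (-.011,0,.011): print(dz,dy,proj(c,p+[0,dy,dz]).round(1))
# current wrist frame: dark finger profile along column of TCP
I=cv2.cvtColor(cv2.imread('pics/w7.png'),cv2.COLOR_BGR2GRAY)
print(I[250:330:3,[264,268,272,278,284,288]])
W=cv2.imread('pics/t2wrist.png');print(W[230:330:4,272].tolist())
E
```

```text
0 -0.011 [275.9 273.8]
0 0 [275.9 257. ]
0 0.011 [275.8 239.4]
0.01 -0.011 [275.9 282.9]
0.01 0 [275.8 265.4]
0.01 0.011 [275.8 247.1]
0.02 -0.011 [275.8 293. ]
0.02 0 [275.7 274.7]
0.02 0.011 [275.7 255.6]
0.03 -0.011 [275.7 304.2]
0.03 0 [275.6 285.1]
0.03 0.011 [275.6 265.1]
[[128 179 185 177 178 178]
 [120 174 173 173 174 174]
 [166 175 174 175 175 175]
 [175 172 172 172 173 173]
 [130 130 130 108 130 102]
 [109 108 109  26 108 108]
 [108 108 109  27 108 108]
 [108 108 109  29 108 108]
 [108 109 108  27 107 108]
 [109 108 108  25 108 109]
 [108 108 108  28 108 108]
 [108 108 108  24 109 108]
 [108 108 108  26 108 108]
 [102 103 103  24 102 102]
 [100  99  98  23  98  99]
 [ 98  98  99  25  98  99]
 [ 99  99  91  24  99  99]
 [ 98  99  90  25  99  98]
 [110 110  99  24 110 109]
 [ 28 116 115  32 124  55]
 [ 27  27 114  33  81  29]
 [ 27  28  76  32  24  28]
 [ 27  27  26  32  28  29]
 [ 28  30  29  34  27  27]
 [ 29  27  25  32  27  27]
 [ 28  27  28  33  23  28]
 [ 27  31  28  32  23  28]]
[[116, 136, 136], [34, 123, 138], [37, 127, 142], [35, 128, 144], [38, 133, 149], [78, 214, 224], [43, 147, 164], [44, 147, 164], [78, 114, 121], [109, 109, 104], [108, 109, 103], [109, 109, 104], [109, 109, 104], [109, 108, 104], [98, 98, 94], [99, 100, 94], [100, 100, 95], [91, 92, 88], [91, 91, 87], [116, 115, 110], [116, 115, 110], [38, 36, 33], [30, 29, 25], [28, 27, 25], [30, 29, 26]]
```

The fingertips really sit about 27 mm behind the nominal TCP: the image shows it, and it matches the first failed grasp. They passed over the tab. I'll back off, go lower and push again.

Emit:
{"fn": "move_arm", "kwargs": {"increments": [15, 0, 0, 0, 0, 18, 0, 0, 0, 0, 0, 0, 0, 0, 0, 0, 0, 10, 0, 0, 0, 0, 10, 0, 0, 0, 0, 6, 0, 0, 0, 0, 0, 0, 0]}}

```text
time: 14.27
tool_pos: [0.4792, 0.1815, 0.0461]
tool_rot: [-0.001, 0.707, 0.707, -0.002]
contact_force: [-1.1, -0.1, -0.7]
gripper_width: -0.0
grasp_force: 0.0
```

Emit:
{"fn": "move_arm", "kwargs": {"increments": [-5, 0, 0, 0, 0, -4, 0, 0, 0, 0, -2, 0, 0, 0, 0, -2, 0, 0, 0, 0, 0, 0, 0, 0, 0]}}

```text
time: 14.68
tool_pos: [0.4816, 0.1697, 0.0496]
tool_rot: [-0.0, 0.707, 0.707, 0.001]
contact_force: [0.1, 3.6, 0.4]
gripper_width: -0.002
grasp_force: 1.5
```

Emit:
{"fn": "move_arm", "kwargs": {"increments": [-2, 0, 0, 0, 0, -2, 0, 0, 0, 0, -2, 0, 0, 0, 0, -1, 0, 0, 0, 0]}}

```text
time: 15.02
tool_pos: [0.4813, 0.1621, 0.0491]
tool_rot: [0.0, 0.707, 0.707, -0.0]
contact_force: [-0.3, 0.7, 0.1]
gripper_width: 0.001
grasp_force: 0.2
```

Contact came at the expected place. I'll push on to the stop.

Emit:
{"fn": "move_arm", "kwargs": {"increments": [-2, 0, 0, 0, 0, -2, 0, 0, 0, 0, -2, 0, 0, 0, 0, -2, 0, 0, 0, 0, 0, 0, 0, 0, 0]}}

```text
time: 15.43
tool_pos: [0.4814, 0.154, 0.0491]
tool_rot: [0.0, 0.707, 0.707, -0.0]
contact_force: [-0.8, -0.4, 0.5]
gripper_width: -0.001
grasp_force: 0.0
```

```bash
python3 tab.py t3
```

```text
wrist on [274.6 294.1] off [268.3 323.3] yellow None 0.0 before 
scene on [316.8 201.5] off [311.6 202.6] yellow (311.7, 205.4) 40.5625 before (316.3, 204.4)
side on [259.8 234.2] off [263.  230.9] yellow (259.0, 233.0) 38.8125 before (257.8, 234.8)
```

The scene view shows the tab moved fully off (column 316.3 to 311.7). Next: the knob.

Emit:
{"fn": "move_arm", "kwargs": {"increments": [15, 0, 0, 0, 0, 15, 0, 0, 0, 0, 0, 0, -35, 0, 0.5, 0, 0, -38, 0, 1, -4, 25, -25, 0, 1, -18, 34, 0, 0, 1, -18, 34, 0, 0, 1, -18, 34, 0, 0, 1]}}

```text
time: 16.25
tool_pos: [0.6101, 0.1261, 0.1483]
tool_rot: [0.001, 0.707, 0.708, 0.001]
contact_force: [0.6, -0.1, 0.1]
gripper_width: 0.845
grasp_force: 0.0
```

Emit:
{"fn": "move_arm", "kwargs": {"increments": [0, 24, 0, 0, 1, 0, 0, 0, 0, 1, 0, 0, 0, 0, 1]}}

```text
time: 16.5
tool_pos: [0.6327, 0.1262, 0.1464]
tool_rot: [-0.0, 0.707, 0.707, -0.0]
contact_force: [0.1, -0.3, -0.6]
gripper_width: 0.999
grasp_force: 0.0
```

```bash
python3 - <<'E'
from fit import *
plan([.632,.1235,.064],np.pi/2)
for n in('scene','side','wrist'):
    grab(n,'k'+n);c=load('k'+n);m=masks('k'+n)
    print(n,'on',proj(c,[.481,.151,.083]).round(1),'off',proj(c,[.4778,.134,.083]).round(1),'yel',end=' ')
    k=keep(m['yellow'],*proj(c,[.479,.142,.083]),12 if n!='wrist' else 40);M=cv2.moments(k,True);print(M['m10']/max(M['m00'],1)/S,M['m01']/max(M['m00'],1)/S)
E
```

```text
pos [0.6327 0.1262 0.1464] yaw 1.57 tilt [-0.001  0.    -1.   ] t 16.5
3
[[-0.9, -0.2, 27.5, np.float64(-0.0)], [-0.9, -0.2, 27.5, np.float64(-0.0)], [-0.9, -0.2, 27.5, np.float64(-0.0)]]
scene on [316.8 201.5] off [311.6 202.6] yel 311.8246376811594 205.24927536231883
side on [259.8 234.2] off [263.  230.9] yel 260.1 233.17970479704798
wrist on [ 74.1 187.3] off [ 74.4 209. ] yel 83.74193493150685 203.16621575342467
```

Pawl stays off. I'll descend on the knob and grip it.

Emit:
{"fn": "move_arm", "kwargs": {"increments": [-3, -1, 25, 0, 1, 0, 0, 25, 0, 1, 0, 0, 20, 0, 1, 0, 0, 12, 0, 1, 0, 0, 0, 0, 1, 0, 0, 0, 0, 1]}}

```text
time: 17.15
tool_pos: [0.6305, 0.1238, 0.065]
tool_rot: [-0.0, 0.707, 0.707, -0.0]
contact_force: [0.7, -0.4, -0.1]
gripper_width: 0.998
grasp_force: 0.0
```

Emit:
{"fn": "move_arm", "kwargs": {"increments": [0, 0, 0, 0, 0.7, 0, 0, 0, 0, 0.5, 0, 0, 0, 0, 0.35, 0, 0, 0, 0, 0.25, 0, 0, 0, 0, 0.2, 0, 0, 0, 0, 0.15, 0, 0, 0, 0, 0.1, 0, 0, 0, 0, 0.1]}}

```text
time: 17.82
tool_pos: [0.6319, 0.1235, 0.0659]
tool_rot: [0.0, 0.707, 0.707, 0.001]
contact_force: [0.2, -0.5, 4.4]
gripper_width: 0.237
grasp_force: 58.6
```

```bash
python3 - <<'E'
import numpy as np
th=.454-np.arange(0,1.46,.07);p=65*np.c_[np.sin(th),np.cos(th)]
for i,d in enumerate(np.diff(p,axis=0)): print(round(.07*(i+1),2),d.round(1), (p[i+1]/1e3+[.095,.5735]).round(4))
E
```

```text
0.07 [-4.2  1.9] [0.1194 0.6338]
0.14 [-4.3  1.6] [0.1151 0.6353]
0.21 [-4.4  1.3] [0.1107 0.6366]
0.28 [-4.5  0.9] [0.1063 0.6375]
0.35 [-4.5  0.6] [0.1017 0.6381]
0.42 [-4.5  0.3] [0.0972 0.6385]
0.49 [-4.5 -0. ] [0.0927 0.6385]
0.56 [-4.5 -0.3] [0.0881 0.6381]
0.63 [-4.5 -0.6] [0.0836 0.6375]
0.7 [-4.4 -1. ] [0.0792 0.6365]
0.77 [-4.4 -1.3] [0.0748 0.6353]
0.84 [-4.3 -1.6] [0.0705 0.6337]
0.91 [-4.2 -1.9] [0.0664 0.6319]
0.98 [-4.  -2.1] [0.0624 0.6297]
1.05 [-3.9 -2.4] [0.0585 0.6273]
1.12 [-3.7 -2.7] [0.0548 0.6246]
1.19 [-3.5 -2.9] [0.0514 0.6217]
1.26 [-3.3 -3.2] [0.0481 0.6185]
1.33 [-3.  -3.4] [0.0451 0.6151]
1.4 [-2.8 -3.6] [0.0423 0.6115]
```

Emit:
{"fn": "move_arm", "kwargs": {"increments": [-4.2, 1.9, 0, 0, 0.1, -4.3, 1.6, 0, 0, 0.1, -4.4, 1.3, 0, 0, 0.1, -4.5, 0.9, 0, 0, 0.1, 0, 0, 0, 0, 0.1, 0, 0, 0, 0, 0.1]}}

```text
time: 18.32
tool_pos: [0.6382, 0.1052, 0.0659]
tool_rot: [0.001, 0.707, 0.707, 0.001]
contact_force: [1.3, -0.1, 4.5]
gripper_width: 0.238
grasp_force: 58.9
```

Emit:
{"fn": "move_arm", "kwargs": {"increments": [-4.5, 0.6, 0, 0, 0.1, -4.5, 0.3, 0, 0, 0.1, -4.5, 0, 0, 0, 0.1, -4.5, -0.3, 0, 0, 0.1, -4.5, -0.6, 0, 0, 0.1, -4.4, -1, 0, 0, 0.1, 0, 0, 0, 0, 0.1]}}

```text
time: 18.9
tool_pos: [0.6375, 0.078, 0.066]
tool_rot: [0.002, 0.707, 0.707, 0.001]
contact_force: [4.9, 0.8, 4.1]
gripper_width: 0.24
grasp_force: 58.8
```

Emit:
{"fn": "move_arm", "kwargs": {"increments": [-4.4, -1.3, 0, 0, 0.1, -4.3, -1.6, 0, 0, 0.1, -4.2, -1.9, 0, 0, 0.1, -4.0, -2.1, 0, 0, 0.1, -3.9, -2.4, 0, 0, 0.1, 0, 0, 0, 0, 0.1, 0, 0, 0, 0, 0.1]}}

```text
time: 19.48
tool_pos: [0.6281, 0.0567, 0.0659]
tool_rot: [0.002, 0.707, 0.707, 0.001]
contact_force: [5.2, -2.5, 4.2]
gripper_width: 0.239
grasp_force: 58.9
```

```bash
cat > d.py <<'E'
from fit import *
import sys
s=manip.state();p=s['tool_pos'];print(p.round(4),s['contact_force'].round(1))
th=np.arctan2(p[1]-.095,p[0]-.5735);r=np.hypot(p[1]-.095,p[0]-.5735);print('eased',round(.454-th,3),'r',r.round(4))
fn=sys.argv[1];grab('scene',fn);c=load(fn);m=masks(fn)
T=pose(.6035,-.0966,-.0022)
# orange band & red pad by scene camera; compare with scene0 pad
for n,col,pt,rad in(('band','orange',T((0,-.01,.066)),14),('pad','red',T((0,.07,.052)),20)):
    k=keep(m[col],*proj(c,pt),rad);M=cv2.moments(k,True)
    if M['m00']: u=(M['m10']/M['m00']/S,M['m01']/M['m00']/S);q=atz(c,*u,pt[2]);print(n,np.round(u,1),'unit y',round(q[1]+.0966,4))
E
python3 d.py d1
```

```text
[0.6281 0.0567 0.0659] [ 5.2 -2.5  4.2]
eased 1.065 r 0.0667
band [257.  267.4] unit y -0.0155
```

```bash
python3 - <<'E'
import numpy as np
from scipy.optimize import least_squares
P=np.array([(.6319,.1235),(.6382,.1052),(.6375,.078),(.6281,.0567)])
f=lambda c:np.hypot(*(P-c).T)-.065
r=least_squares(f,[.574,.095]);c=r.x;print(c.round(4),(1e3*r.fun).round(2));a=np.arctan2(P[:,1]-c[1],P[:,0]-c[0]);print((a[0]-a).round(3))
for t in (1.12,1.19,1.25,1.3,1.35,1.4,1.45): print(t,(c+.065*np.array([np.cos(a[0]-t),np.sin(a[0]-t)])).round(4))
E
```

```text
[0.5743 0.0933] [ 0.03 -0.03 -0.02  0.02]
[0.    0.299 0.721 1.081]
1.12 [0.6266 0.0546]
1.19 [0.6238 0.0511]
1.25 [0.6212 0.0482]
1.3 [0.6189 0.0459]
1.35 [0.6164 0.0437]
1.4 [0.6139 0.0417]
1.45 [0.6113 0.0398]
```

Emit:
{"fn": "move_arm", "kwargs": {"increments": [-2.2, -1.3, 0, 0, 0.1, -2.1, -1.5, 0, 0, 0.1, -2.1, -1.7, 0, 0, 0.1, -2.1, -1.7, 0, 0, 0.1, 0, 0, 0, 0, 0.1, 0, 0, 0, 0, 0.1]}}

```text
time: 20.03
tool_pos: [0.6219, 0.0488, 0.0659]
tool_rot: [0.002, 0.707, 0.707, 0.001]
contact_force: [5.4, -0.4, 4.4]
gripper_width: 0.238
grasp_force: 58.9
```

```bash
sed -i 's/p\[1\]-.095,p\[0\]-.5735/p[1]-.0933,p[0]-.5743/g; s/\.454-th/.483-th/' d.py; python3 d.py d2
```

```text
[0.6219 0.0488 0.0659] [ 5.4 -0.4  4.4]
eased 1.235 r 0.0651
band [255.9 267.9] unit y -0.0191
```

Emit:
{"fn": "move_arm", "kwargs": {"increments": [-1.7, -1.5, 0, 0, 0.1, -1.6, -1.7, 0, 0, 0.1, -1.5, -1.7, 0, 0, 0.1, -1.4, -1.8, 0, 0, 0.1, -1.3, -1.8, 0, 0, 0.1, 0, 0, 0, 0, 0.1, 0, 0, 0, 0, 0.1]}}

```text
time: 20.67
tool_pos: [0.6137, 0.0415, 0.0659]
tool_rot: [0.002, 0.707, 0.707, 0.001]
contact_force: [7.3, -1.4, 3.3]
gripper_width: 0.24
grasp_force: 58.8
```

```bash
python3 d.py d3
```

```text
[0.6137 0.0415 0.0659] [ 7.3 -1.4  3.3]
eased 1.403 r 0.0651
band [255.9 267.9] unit y -0.0191
```

The cartridge is home (the band has not moved since the previous step) and the pad is squeezed about 5–6 mm. I'll release and retreat.

Emit:
{"fn": "move_arm", "kwargs": {"increments": [0, 0, 0, 0, 0.3, 0, 0, 0, 0, 0.5, 0, 0, 0, 0, 0.8, 0, 0, 0, 0, 1, 0, 0, 0, 0, 1, 0, 0, 0, 0, 1]}}

```text
time: 21.22
tool_pos: [0.6112, 0.0424, 0.0643]
tool_rot: [-0.001, 0.707, 0.707, -0.001]
contact_force: [1.1, -0.3, 0.3]
gripper_width: 0.978
grasp_force: 0.0
```

Emit:
{"fn": "move_arm", "kwargs": {"increments": [0, 0, -10, 0, 1, 0, 0, -25, 0, 1, 0, 0, -35, 0, 1, 0, 0, -35, 0, 1, 0, 0, -30, 0, 1, 0, 0, 0, 0, 1, 0, 0, 0, 0, 1, 0, 0, 0, 0, 1]}}

```text
time: 21.88
tool_pos: [0.6117, 0.0424, 0.2002]
tool_rot: [0.0, 0.707, 0.707, -0.0]
contact_force: [0.2, -0.1, -0.4]
gripper_width: 1.003
grasp_force: 0.0
```

```bash
python3 d.py d4; python3 - <<'E'
from fit import *
grab('wrist','e');c=load('e');m=masks('e');T=pose(.6035,-.0966,-.0022)
# red disc front edge vs model for y=.058 ; dark knob centroid vs candidates
k=keep(m['red'],*proj(c,T((0,.06,.052))),40);ys,xs=np.nonzero(k)
print('red n',len(ys)/16,'cols',xs.min()/S,xs.max()/S,'rows',ys.min()/S,ys.max()/S) if len(ys) else print('no red')
for y in(.058,.062): 
  q=np.array([proj(c,T((.017*np.cos(t),y,.052+.017*np.sin(t)))) for t in np.linspace(0,6.28,60)]);print(y,q.min(0).round(1),q.max(0).round(1))
G=cv2.cvtColor(cv2.imread('pics/e.png'),cv2.COLOR_BGR2GRAY)
A=np.array([.5743,.0933])
for t in(1.3,1.35,1.4,1.45):
  a=.483-t;p=A+.065*np.array([np.cos(a),np.sin(a)]);print(t,proj(c,[*p,.124]).round(1))
u=proj(c,[.6137,.0415,.124]).astype(int);w=G[u[1]-30:u[1]+30,u[0]-30:u[0]+30]
n,l,s,ce=cv2.connectedComponentsWithStats((w<45).astype(np.uint8));print([(s[i].tolist(),(ce[i]+u-30).round(1)) for i in range(1,n) if s[i,4]>40])
s=load('d4');k=keep(masks('d4')['yellow'],*proj(s,[.479,.142,.083]),12);M=cv2.moments(k,True);print('tab',M['m10']/M['m00']/S,M['m01']/M['m00']/S)
E
```

```text
[0.6117 0.0424 0.2002] [ 0.2 -0.1 -0.4]
eased 1.42 r 0.0632
band [255.9 267.9] unit y -0.0191
red n 187.8125 cols 255.0 285.25 rows 260.75 269.0
0.058 [253.8 254.6] [285.4 269.5]
0.062 [253.7 251.4] [285.4 266.1]
1.3 [285.9 208.8]
1.35 [282.8 211.4]
1.4 [279.6 213.9]
1.45 [276.3 216.2]
[([17, 6, 28, 35, 704], array([279.8, 206.8])), ([0, 43, 15, 13, 170], array([255.5, 232.5]))]Traceback (most recent call last):
  File "<stdin>", line 14, in <module>
ZeroDivisionError: float division by zero
```

```bash
python3 - <<'E'
from fit import *
for n in('side','wrist'):
    grab(n,'f'+n);c=load('f'+n);k=keep(masks('f'+n)['yellow'],*proj(c,[.479,.142,.083]),12 if n=='side' else 40);M=cv2.moments(k,True)
    print(n,proj(c,[.481,.151,.083]).round(1),proj(c,[.4778,.134,.083]).round(1),M['m10']/max(1,M['m00'])/S,M['m01']/max(1,M['m00'])/S,manip.state()['time'])
E
```

```text
side [259.8 234.2] [263.  230.9] 259.66376811594205 233.05289855072465 22.0333
wrist [116.4  70.2] [115.6  92.3] 126.25921859463043 89.96401640702685 22.0833
```

The pawl is still off: the tab reads as it did just after the flick. Handing in.

```bash
python3 -c "
from plant import manip
print(manip.job_done())"
```

```text
the job is handed in; nothing more can be done
None
```

I handed the job in at about 22 s, but the hand-in call returned no verdict: the cartridge lies in both V-blocks against the nozzle seal, the pad is squeezed an estimated 5–6 mm of 12, the pawl is off, and the gripper is open and clear.

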